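Release and unlatch the tool case's T-handle

TASK

Unlatch the green tool case so that it can be opened: press the red release button so that the T-handle springs up out of its housing, then turn the handle anticlockwise (seen from above) about a quarter turn to its stop, which draws the brass bolt back. Let go and leave the handle standing out and turned. Do not shift or upset the tape and brush on the lid or the other things on the bench.

Things in the scene. Friction and masses are not known exactly. Their poses are not given: they have to be found in the camera images.
- case: Fixed green metal case: x -112..112, y -147..227 mm, flat lid 130 mm above the bench. Origin: on the bench, under the T-handle's turning axis; z up, -x to the front wall with bolt and keeper. On the lid a black housing (x -34..34, y -115..66 mm, top 150 mm above the bench) has a slot along y, 23 x 118 mm, that holds the handle's bar.
- button_top (a point): Centre of the flat top of the red round button, 28 mm across, at case x 0, y -90 mm; it stands 10 mm above the black housing (160 mm above the bench) and goes straight down 8 mm. Its spring takes 2 N to start, 6 N fully down. The handle is released at about 5 mm; the button springs back.
- release_button (a joint): Travel of the red button (m): 0 out, 0.008 fully pressed.
- bar_centre (a point): Centre (half-way up) of the T-handle's steel bar: 110 mm long (point's y), 18 mm wide (x), 16 mm high (z up). At first in the slot, along case y, centre 143 mm above the bench, top 1 mm above the housing. Released, it springs up 36 mm on a stem 16 mm thick (centre 179 mm, 21 mm free below it). The slot stops it turning until it is out.
- handle_pop (a joint): How far the handle has sprung out (m): 0 in, 0.036 fully out. A spring of about 12 N (in) to 5 N (out) pushes it, so it comes back up when pressed a little.
- handle_turn (a joint): Turn of the bar about the vertical stem (rad): 0 along the slot, growing anticlockwise seen from above, stop at 1.45. Friction 0.12 N m; it stays where it is left.
- bolt_nose (a point): Tip of the brass bolt, 20 mm wide and 10 mm high, on the lid at the case's front edge; at the start it stands in the steel keeper on the front wall, 137 mm in front of the handle's axis. Turning the handle draws it back to the case's +x.
- latch_bolt (a joint): How far the brass bolt is drawn back (m): 0 in the keeper, about 0.021 at the handle's stop; it follows the handle as it turns.
- tape_roll: Bystander: yellow ring of tape, 80 mm across, 25 mm high, lying on the lid at the end away from the button; origin: centre of its underside.
- flat_brush: Bystander: flat paint brush with wooden grip, 140 mm long, 14 mm high, lying on the lid along its back edge beside the tape; origin: underside, near the middle.
- paint_tin: Bystander: metal paint tin, 150 mm across, 168 mm high, on the bench at the end of the case away from the button; origin: centre of its underside.
- tool_pot: Bystander: grey concrete pot 110 mm across holding upright brushes and orange scissors, about 200 mm high in all; origin: centre of its underside.
- spray_can: Bystander: red spray can, 66 mm across, 190 mm high; origin: centre of its underside.
- glass_pot: Bystander: empty green glass cup, 84 mm across, 90 mm high; origin: centre of its underside.
- screwdriver: Bystander: screwdriver with orange grip lying on the bench behind the case, along it; origin: its underside.

How it is judged:
On the way, in this order (a step that is already met when the one before it is completed fails the run):
1. the handle is released and springs out (at least 30 of 36 mm), not yet turned (value of joint handle_pop above 0.03 m and value of joint handle_turn below 0.3 rad), for 0.1 s.
2. the handle is turned anticlockwise at least 1.25 of 1.45 rad while out (value of joint handle_pop above 0.03 m and value of joint handle_turn above 1.25 rad), for 0.2 s.
At the end, for the whole second after the job is handed in: The handle stands out at least 30 mm and is turned at least 1.25 rad (stop at 1.45), at rest; the bolt is drawn back at least 17 mm; the button is out again; every bystander is within 30 mm of where it was (all of step 2 and value of joint latch_bolt above 0.017 m and value of joint release_button below 0.003 m and velocity of joint handle_turn between -0.05 and 0.05 rad/s and distance of each of tape_roll, flat_brush, paint_tin, tool_pot, spray_can, glass_pot, screwdriver from where it was at the start of the episode below 0.03 m); the robot touches nothing.
It fails at once if a bystander is pushed more than 30 mm or upset (distance of any of tape_roll, flat_brush, paint_tin, tool_pot, spray_can, glass_pot, screwdriver from where it was at the start of the episode above 0.03 m or angle between any of tape_roll, flat_brush, paint_tin, tool_pot, spray_can, glass_pot's own z axis and vertical above 0.5 rad).
It also fails if it takes over 40 s, if anything falls off the work surface, if the arm or the gripper's body presses on something with over 40 N, if the wrist force passes 120 N, or if a joint passes its speed limit or range.

ROBOT

A 7-joint arm with a two-finger parallel gripper is mounted at the origin on the work surface. World frame = base frame: x ahead of the robot, y to its left, z up, the work surface at z = 0. Lengths are in m, angles in rad, forces in N, time in s.
With the tool pointing down it reaches from about 0.4 to 0.875 m from the base axis. Payload 19.3 kg.
Tool frame: the origin (TCP) lies on the mounting face of the last link; the fingertips stand arm.tcp_to_tips ahead of it and the grasp point (between the pads) lies 155 mm ahead of it (arm.tcp_to_tips is the distance from the TCP to the fingertips, in m); z points along the fingers, y is the direction in which the jaws open and shut (so a half turn about z gives the same grasp; the last joint's range is limited). The gripper opens to 85 mm and grips with 20 to 120 N. Pads are 22 mm wide; open, the fingers measure 114 mm over their backs; the gripper's body (76 mm by 85 mm) begins 54 mm behind the grasp point. The pads swing forward as they close: fully open they stand 13 mm farther back than shut.
Start: joints at [-1.227, 0.521, -0.036, 1.599, 0.021, 1.021, -0.113], TCP at [0.251, 0.572, 0.405] pointing down, gripper open.
Joint ranges: [-2.91, 2.91], [-0.3, 2.13], [-1.5, 1.42], [0.17, 2.43], [-1.26, 4.41], [0.16, 1.93], [-2.52, 2.52]. Speed limits (rad/s): [1.89, 1.89, 2.39, 2.39, 3.01, 3.01, 3.01].

INTERFACE

Orientations are given as a rotation vector (axis times angle).
In Python, from cell import arm, grab_frame, get_calibration, job gives the robot as it stands.
- The arm moves only by the shell command python3 -m jog 'ROWS' [OPENING]. ROWS is JSON, a list of rows, each a list of 2 entries, a list of its own where there are three numbers: the shift along the tool's x, y, z in m, then the turn, a rotation vector about the tool's x, y, z in rad. A call has 1 to 20 rows; each row is the pose to reach, as a shift and turn from the pose commanded when the call began, along the tool's axes at that moment; what a row does not reach only later rows make up. A row lasts 1/12 s, in which the tool goes at most 41.7 mm and 7.16 degrees, less where a joint would pass 70% of its speed; a pose out of reach is approached as far as the arm can. A call with a gripper value outside its range is refused whole. OPENING is the finger opening in m, from 0 to 0.0854, set as the call begins (- or left out, the last holds). The fingers move at their own pace and stop on an object; the grip force is fixed at half the most. Time passes only in rows, so rows that repeat a pose let the fingers close. It gives the time, the measured TCP pose, the force and the opening at its end, in the units of the state.
- arm.get_state(): the state, without advancing time (a new reading comes with each control period).
- grab_frame(name): name is "scene" or "top"; returns the picture (384x512x3 uint8, red, green, blue); there is no depth.
- get_calibration(name): a dict with "camera_matrix" (3x3 intrinsics, pixels), "D" ([k1, k2, p1, p2, k3] as OpenCV has them; the pictures are not rectified), "position" and "orientation" of the camera in the world. Camera axes: x right, y down, z forward; pixel columns grow to the right and rows downward; lengths in m; the calibration is good to about 2 mm. A picture is of the moment at which its call begins. get_calibration takes no time and is no camera call.
- job.hand_in(): hands the job in, once; it reports no verdict.
The state is a dict: "clock": time; "qpos": joint angles; "joint_velocities": joint speeds; "joint_torque": joint torques, N m; "position": TCP position; "tcp_rot": TCP orientation; "force": force on the tool from outside, world axes, zero at the start; "wrist_torque": the same for the moment, N m; "gripper_width": finger opening in m.
Only numpy, scipy, OpenCV 4.12 (cv2) and the standard library are available. Lean on these libraries where they do the work, as an engineer would, in place of code of your own. Each camera call takes 0.05 s, during which the arm holds its last target. There are 200 camera calls.

## Working session

There is one attempt and no reset: what is moved stays moved. The work goes in short steps, Python scripts to look and compute and a shell command to move; the robot and the scene stay as the last step left them, time stands still between calls to the robot, and variables do not carry over. Pictures are saved under pics/ and viewed, about 8 in all and at most 12, crops included, and the job is handed in when it is done.

```bash
mkdir -p pics; python3 - <<'E'
from cell import arm, grab_frame, get_calibration
import cv2
for n in("scene","top"):
    cv2.imwrite(f"pics/{n}0.png",cv2.cvtColor(grab_frame(n),cv2.COLOR_RGB2BGR)); print(n,get_calibration(n))
print(arm.get_state(),arm.tcp_to_tips)
E
```

```text
scene {'camera_matrix': array([[364.4923826 ,   0.        , 258.17357018],
       [  0.        , 364.4923826 , 196.18377442],
       [  0.        ,   0.        ,   1.        ]]), 'D': array([-0.06242589,  0.        ,  0.        ,  0.        ,  0.        ]), 'position': array([0.99045234, 0.49916316, 0.91015538]), 'orientation': array([-1.0021802 , -2.5648724 ,  0.89919085])}
top {'camera_matrix': array([[494.9135486 ,   0.        , 259.76414008],
       [  0.        , 494.9135486 , 192.79916791],
       [  0.        ,   0.        ,   1.        ]]), 'D': array([-0.13863872,  0.        ,  0.        ,  0.        ,  0.        ]), 'position': array([0.34972151, 0.03901609, 1.55604293]), 'orientation': array([-2.16155071,  2.13582376, -0.1734385 ])}
{'clock': 0.1, 'qpos': array([-1.22722271,  0.52196608, -0.03633662,  1.59993248,  0.02119612,
        1.0210865 , -0.11280851]), 'joint_velocities': array([ 0.0001369 , -0.001244  ,  0.00072274, -0.00128645, -0.00046092,
        0.00067384, -0.00103307]), 'joint_torque': array([ 2.95135171e-03, -9.28485847e+01,  1.98392473e+00, -3.70529616e+01,
        1.82328274e-02,  5.33243845e-03, -2.82636404e-05]), 'position': array([0.25125952, 0.57214305, 0.40418245]), 'tcp_rot': array([-6.45318632e-01, -3.07445060e+00,  1.56595778e-03]), 'force': array([-0.43233619, -0.15153281,  0.16024786]), 'wrist_torque': array([ 0.03137872, -0.00175716,  0.0761824 ]), 'gripper_width': 0.08524626853922493} 0.1734
```

View pics/scene0.png

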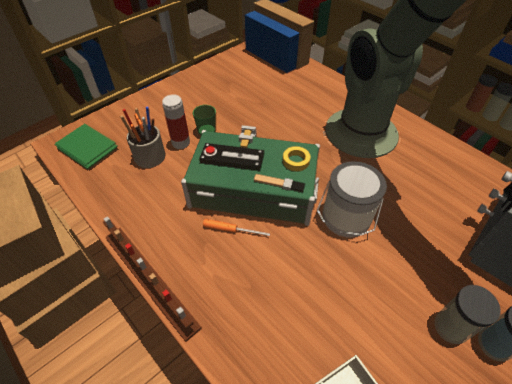

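View pics/top0.png

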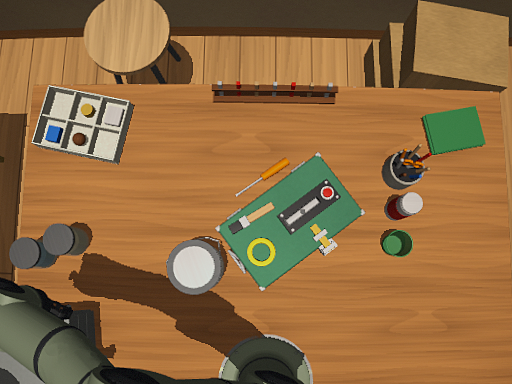

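The top view shows the red button near (327,192), the black housing from about (280,225) to (338,187), tape at (261,252), and lid corners near (318,154), (362,212), (263,289) and (218,229). The scene view shows the button at (211,151). Next I work out the case pose.

```bash
cat > h.py <<'E'
import numpy as np, cv2
from scipy.spatial.transform import Rotation as R
from cell import arm, grab_frame, get_calibration
def plane(n,px,z):
    c=get_calibration(n); u=cv2.undistortPoints(np.float64(px).reshape(-1,1,2),c["camera_matrix"],c["D"])[:,0]
    d=np.c_[u,np.ones(len(u))]@R.from_rotvec(c["orientation"]).as_matrix().T; p=c["position"]
    return p+d*((z-p[2])/d[:,2])[:,None]
def proj(n,P):
    c=get_calibration(n); r=R.from_rotvec(c["orientation"]).inv()
    return cv2.projectPoints(np.float64(P).reshape(-1,3),r.as_rotvec(),-r.apply(c["position"]),c["camera_matrix"],c["D"])[0][:,0]
def red(im,x0,x1,y0,y1):
    h=cv2.cvtColor(im,cv2.COLOR_RGB2HSV); m=((h[...,0]<6)|(h[...,0]>174))&(h[...,1]>150)&(h[...,2]>90)
    k=np.zeros_like(m); k[y0:y1,x0:x1]=1; y,x=np.nonzero(m&k); return np.array([x.mean(),y.mean()]),len(x)
E
python3 - <<'E'
from h import *
t=grab_frame("top"); s=grab_frame("scene")
b,n=red(t,310,345,175,210); b2,n2=red(s,200,222,140,162)
B=plane("top",b,.158)[0]; print(b,n,B,b2,n2,plane("scene",b2,.158))
h=cv2.cvtColor(t,cv2.COLOR_RGB2HSV)
g=((h[...,0]>60)&(h[...,0]<90)&(h[...,1]>80)).astype(np.uint8); g[:,:205]=0;g[:,372:]=0
c=max(cv2.findContours(g,0,2)[0],key=cv2.contourArea)
bx=cv2.boxPoints(cv2.minAreaRect(c)); P=plane("top",bx,.13); print(bx,P)
# black housing
q=((h[...,2]<75)).astype(np.uint8); q[:,:272]=0;q[:,345:]=0;q[:178]=0;q[238:]=0
q=cv2.morphologyEx(q,cv2.MORPH_CLOSE,np.ones((9,9)))
c=max(cv2.findContours(q,0,2)[0],key=cv2.contourArea); r=cv2.minAreaRect(c); bx=cv2.boxPoints(r)
H=plane("top",bx,.15); print(r,H, [np.linalg.norm(H[i]-H[i-1]) for i in range(4)])
cv2.imwrite("pics/crop1.png",cv2.resize(cv2.cvtColor(t[140:300,205:375],cv2.COLOR_RGB2BGR),None,fx=3.6,fy=3.6,interpolation=2))
E
```

```text
[327.06060606 192.09090909] 66 [ 0.56540617 -0.1687552   0.158     ] [209.54901961 149.05882353] 51 [[ 0.56432914 -0.17029849  0.158     ]]
[[216.10341 228.05237]
 [318.0289  152.43022]
 [363.6739  213.95169]
 [261.74838 289.57385]] [[ 0.46060481  0.14888925  0.13      ]
 [ 0.68829441 -0.14727049  0.13      ]
 [ 0.50650551 -0.28023353  0.13      ]
 [ 0.28667308  0.01532893  0.13      ]]
((308.8399658203125, 206.61996459960938), (24.399995803833008, 62.59999084472656), 53.13010025024414) [[ 0.49671731 -0.02420322  0.15      ]
 [ 0.60771519 -0.16888973  0.15      ]
 [ 0.55108841 -0.21090548  0.15      ]
 [ 0.44141611 -0.06623613  0.15      ]] [np.float64(0.06946213447898704), np.float64(0.18235875481058228), np.float64(0.07051181634581914), np.float64(0.18154127456683333)]
```

View pics/crop1.png

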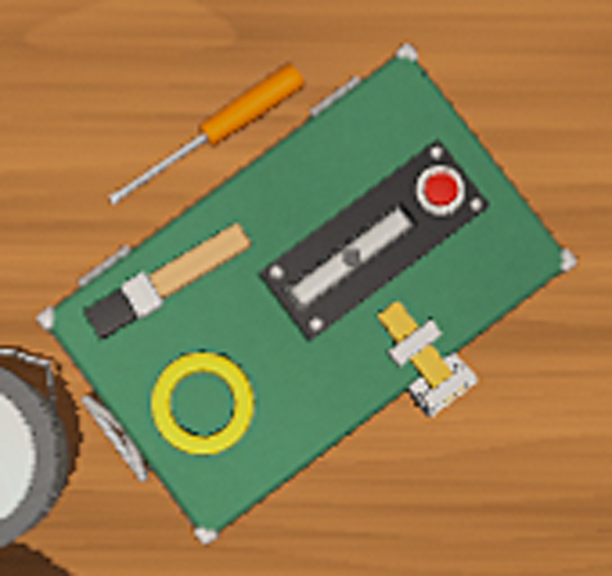

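Housing size and button agree well between the views (70 x 182 mm measured, 68 x 181 nominal). The case yaw is about 37.5° and the handle axis is near (0.510, -0.098). I'll use the wrist branch that leaves room for the anticlockwise turn, and work out the shift to a hover above the button.

```bash
cat >> h.py <<'E'
yaw=np.deg2rad(37.5); ex=np.array([np.cos(yaw),np.sin(yaw),0]); ey=np.array([-ex[1],ex[0],0]); O=np.array([.510,-.0977,0])
def go(x,y,z,jaw):  # case x,y, tcp height; jaw = wanted yaw (deg) of tool y axis
    s=arm.get_state(); r=R.from_rotvec(s["tcp_rot"]); T=O+x*ex+y*ey+[0,0,z]
    Rz=np.array([0,0,-1.]); a=np.deg2rad(jaw); Y=np.array([np.cos(a),np.sin(a),0]); W=R.from_matrix(np.c_[np.cross(Y,Rz),Y,Rz])
    print("target",T.round(4),"pos",s["position"].round(4),"shift",r.inv().apply(T-s["position"]).round(4),"turn",(r.inv()*W).as_rotvec().round(4),
      "q",s["qpos"].round(2),"F",s["force"].round(1),"w",round(s["gripper_width"],4),"t",s["clock"])
E
python3 - <<'E'
from h import *
go(0,-.09,.405,-38); go(0,-.09,.405,217.5)
E
```

```text
target [ 0.5648 -0.1691  0.405 ] pos [0.2513 0.5722 0.4043] shift [-5.851e-01 -5.527e-01 -3.000e-04] turn [-4.0000e-04  6.0000e-04  1.8203e+00] q [-1.23  0.52 -0.04  1.6   0.02  1.02 -0.11] F [-0.2  0.2 -1. ] w 0.0852 t 0.2
target [ 0.5648 -0.1691  0.405 ] pos [0.2513 0.5722 0.4043] shift [-5.851e-01 -5.527e-01 -3.000e-04] turn [-3.0000e-04 -9.0000e-04 -2.6391e+00] q [-1.23  0.52 -0.04  1.6   0.02  1.02 -0.11] F [-0.2  0.2 -1. ] w 0.0852 t 0.2
```

```bash
python3 -m jog '[[[-0.585,-0.553,0],[0,0,1.82]],[[-0.585,-0.553,0],[0,0,1.82]],[[-0.585,-0.553,0],[0,0,1.82]],[[-0.585,-0.553,0],[0,0,1.82]],[[-0.585,-0.553,0],[0,0,1.82]],[[-0.585,-0.553,0],[0,0,1.82]],[[-0.585,-0.553,0],[0,0,1.82]],[[-0.585,-0.553,0],[0,0,1.82]],[[-0.585,-0.553,0],[0,0,1.82]],[[-0.585,-0.553,0],[0,0,1.82]],[[-0.585,-0.553,0],[0,0,1.82]],[[-0.585,-0.553,0],[0,0,1.82]],[[-0.585,-0.553,0],[0,0,1.82]],[[-0.585,-0.553,0],[0,0,1.82]],[[-0.585,-0.553,0],[0,0,1.82]],[[-0.585,-0.553,0],[0,0,1.82]],[[-0.585,-0.553,0],[0,0,1.82]],[[-0.585,-0.553,0],[0,0,1.82]],[[-0.585,-0.553,0],[0,0,1.82]],[[-0.585,-0.553,0],[0,0,1.82]]]' 0
python3 -c "
from h import *
go(0,-.09,.36,217.5)"
```

```text
clock: 1.87
position: [0.5651, -0.1748, 0.4047]
tcp_rot: [2.824, 1.37, -0.001]
force: [-0.7, -0.9, 0.1]
gripper_width: -0.0003
target [ 0.5648 -0.1691  0.36  ] pos [ 0.5651 -0.1748  0.4047] shift [ 0.0043 -0.0039  0.0447] turn [ 2.9000e-03 -6.0000e-04  1.8197e+00] q [-0.17  0.52  0.54  1.71 -0.31  0.99 -0.19] F [-0.7 -0.9  0.1] w -0.0003 t 1.8667
```

```bash
python3 -m jog '[[[0,0,0.04],[0,0,1.82]],[[0,0,0.04],[0,0,1.82]],[[0,0,0.04],[0,0,1.82]],[[0,0,0.04],[0,0,1.82]],[[0,0,0.04],[0,0,1.82]],[[0,0,0.04],[0,0,1.82]],[[0,0,0.04],[0,0,1.82]],[[0,0,0.04],[0,0,1.82]],[[0,0,0.04],[0,0,1.82]],[[0,0,0.04],[0,0,1.82]],[[0,0,0.04],[0,0,1.82]],[[0,0,0.04],[0,0,1.82]],[[0,0,0.04],[0,0,1.82]],[[0,0,0.04],[0,0,1.82]],[[0,0,0.04],[0,0,1.82]],[[0,0,0.04],[0,0,1.82]],[[0,0,0.04],[0,0,1.82]]]' 0
python3 -c "
from h import *
go(0,-.09,.36,217.5)
for n in ('scene','top'):
    im=grab_frame(n); u=proj(n,O+ey*-.09+[0,0,.16])[0]; x,y=(u-[55,45]).astype(int); print(n,u,x,y)
    cv2.imwrite(f'pics/c2{n}.png',cv2.cvtColor(im,cv2.COLOR_RGB2BGR)[y:y+90,x:x+110])
a=[cv2.resize(cv2.imread(f'pics/c2{n}.png'),None,fx=3.6,fy=3.6,interpolation=2) for n in('scene','top')]
cv2.imwrite('pics/c2.png',np.hstack(a))"
```

```text
clock: 3.28
position: [0.5646, -0.169, 0.3645]
tcp_rot: [2.822, -1.379, -0.001]
force: [0.1, 0.2, -0.0]
gripper_width: -0.0
target [ 0.5648 -0.1691  0.36  ] pos [ 0.5646 -0.169   0.3645] shift [ 0.0002 -0.0001  0.0045] turn [0.0006 0.0002 0.0071] q [-0.43  0.74  1.    1.77 -0.72  1.04 -1.64] F [ 0.1  0.2 -0. ] w -0.0 t 3.2833
scene [209.60794853 148.84918306] 154 103
top [327.28477086 192.20040851] 272 147
```

View pics/c2.png

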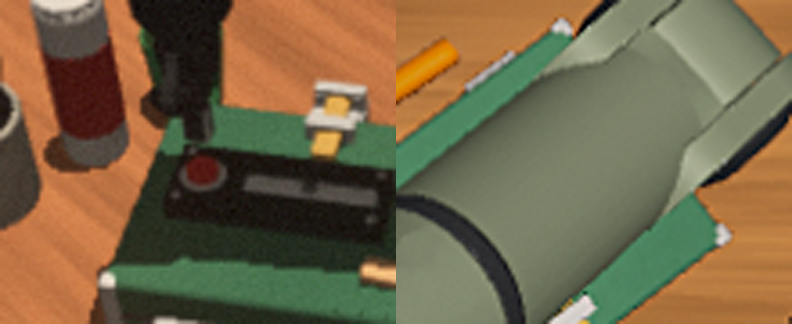

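The scene view shows the shut fingertips directly above the button, about 30 mm clear; the arm hides the button in the top view. I press now.

```bash
python3 -m jog '[[[0,0,0.015],[0,0,0]],[[0,0,0.026],[0,0,0]],[[0,0,0.03],[0,0,0]],[[0,0,0.033],[0,0,0]],[[0,0,0.036],[0,0,0]],[[0,0,0.038],[0,0,0]],[[0,0,0.038],[0,0,0]],[[0,0,0.038],[0,0,0]],[[0,0,0.038],[0,0,0]]]' 0
python3 -c "
from h import *
go(0,-.09,.36,217.5)
im=grab_frame('scene')
cv2.imwrite('pics/c3.png',cv2.resize(cv2.cvtColor(im,cv2.COLOR_RGB2BGR)[95:205,150:300],None,fx=4,fy=4,interpolation=2))"
```

```text
clock: 4.13
position: [0.5645, -0.1693, 0.327]
tcp_rot: [-2.82, 1.383, 0.001]
force: [-2.9, 2.2, 5.2]
gripper_width: 0.0
target [ 0.5648 -0.1691  0.36  ] pos [ 0.5645 -0.1693  0.327 ] shift [ 0.     -0.0004 -0.033 ] turn [-0.0001  0.0006  0.0045] q [-0.4   0.78  0.95  1.8  -0.77  0.98 -1.61] F [-2.9  2.2  5.2] w 0.0 t 4.1333
```

View pics/c3.png

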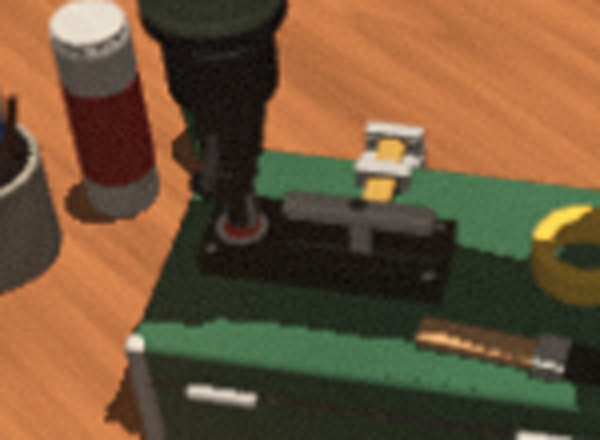

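The picture shows the button pressed and the T-handle standing out on its stem, still along the slot. Next: lift, open, and move above the bar.

```bash
python3 -m jog '[[[0,0,-0.03],[0,0,0]],[[0,0,-0.06],[0,0,0]],[[0,0,-0.06],[0,0,0]],[[0,0,-0.06],[0,0,0]],[[0,0,-0.06],[0,0,0]]]' 0.0854
python3 -c "
from h import *
go(0,0,.387,217.5); go(0,0,.338,217.5)"
```

```text
clock: 4.6
position: [0.5645, -0.1692, 0.3865]
tcp_rot: [-2.821, 1.383, 0.0]
force: [-0.3, 0.3, -0.2]
gripper_width: 0.0605
target [ 0.51   -0.0977  0.387 ] pos [ 0.5645 -0.1692  0.3865] shift [-0.0899 -0.0007 -0.0005] turn [-0.0001  0.0003  0.0046] q [-0.44  0.72  1.02  1.75 -0.69  1.08 -1.66] F [-0.3  0.3 -0.2] w 0.0605 t 4.6
target [ 0.51   -0.0977  0.338 ] pos [ 0.5645 -0.1692  0.3865] shift [-0.0899 -0.0006  0.0485] turn [-0.0001  0.0003  0.0046] q [-0.44  0.72  1.02  1.75 -0.69  1.08 -1.66] F [-0.3  0.3 -0.2] w 0.0605 t 4.6
```

```bash
python3 -m jog '[[[-0.04,0,0],[0,0,0.005]],[[-0.08,0,0],[0,0,0.005]],[[-0.09,0,0],[0,0,0.005]],[[-0.09,0,0],[0,0,0.005]],[[-0.09,0,0.02],[0,0,0.005]],[[-0.09,0,0.04],[0,0,0.005]],[[-0.09,0,0.048],[0,0,0.005]],[[-0.09,0,0.048],[0,0,0.005]],[[-0.09,0,0.048],[0,0,0.005]]]' 0.0854
python3 -c "
from h import *
go(0,0,.338,217.5)
im=grab_frame('scene')
cv2.imwrite('pics/c4.png',cv2.resize(cv2.cvtColor(im,cv2.COLOR_RGB2BGR)[95:205,150:300],None,fx=4,fy=4,interpolation=2))"
```

```text
clock: 5.35
position: [0.5096, -0.0988, 0.3388]
tcp_rot: [2.816, -1.392, -0.001]
force: [0.1, -0.2, 0.5]
gripper_width: 0.0857
target [ 0.51   -0.0977  0.338 ] pos [ 0.5096 -0.0988  0.3388] shift [-0.0006 -0.001   0.0008] turn [ 0.0009 -0.0001 -0.0019] q [-0.6   0.68  1.01  1.97 -0.74  0.91 -1.68] F [ 0.1 -0.2  0.5] w 0.0857 t 5.35
```

View pics/c4.png

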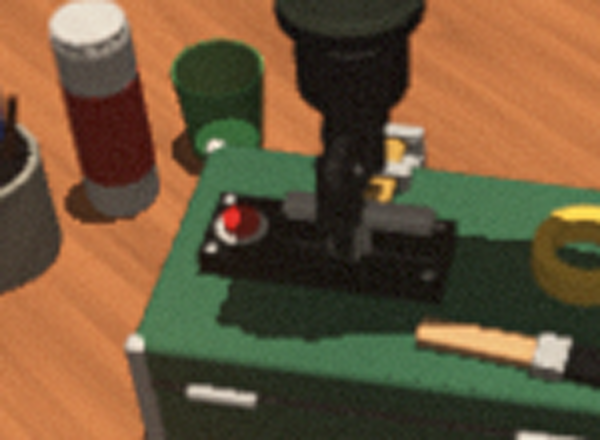

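The open fingers straddle the bar near its middle, the button has sprung back out and nothing else moved. I close now.

```bash
python3 -m jog '[[[0,0,0],[0,0,0]],[[0,0,0],[0,0,0]],[[0,0,0],[0,0,0]],[[0,0,0],[0,0,0]],[[0,0,0],[0,0,0]],[[0,0,0],[0,0,0]],[[0,0,0],[0,0,0]],[[0,0,0],[0,0,0]],[[0,0,0],[0,0,0]]]' 0
python3 -c "
from h import *
go(0,0,.338,217.5); print(arm.get_state()['wrist_torque'])"
```

```text
clock: 6.15
position: [0.5105, -0.0973, 0.3391]
tcp_rot: [-2.816, 1.388, -0.002]
force: [6.9, 6.2, 2.8]
gripper_width: 0.0167
target [ 0.51   -0.0977  0.338 ] pos [ 0.5105 -0.0973  0.3391] shift [0.     0.0006 0.0011] turn [-0.0024 -0.0005  0.0002] q [-0.6   0.68  1.01  1.97 -0.75  0.91 -1.68] F [6.9 6.2 2.8] w 0.0167 t 6.15
[ 1.28145736 -1.30462091 -0.11065668]
```

```bash
python3 -m jog '[[[0,0,0],[0,0,-0.05]],[[0,0,0],[0,0,-0.12]],[[0,0,0],[0,0,-0.2]],[[0,0,0],[0,0,-0.28]],[[0,0,0],[0,0,-0.36]],[[0,0,0],[0,0,-0.44]],[[0,0,0],[0,0,-0.52]],[[0,0,0],[0,0,-0.6]],[[0,0,0],[0,0,-0.68]],[[0,0,0],[0,0,-0.76]],[[0,0,0],[0,0,-0.76]]]' 0
python3 -c "
from h import *
go(0,0,.338,300.5); print(arm.get_state()['wrist_torque'])"
```

```text
clock: 7.07
position: [0.5103, -0.0977, 0.3393]
tcp_rot: [-3.132, 0.237, -0.004]
force: [5.1, 3.6, 2.8]
gripper_width: 0.0168
target [ 0.51   -0.0977  0.338 ] pos [ 0.5103 -0.0977  0.3393] shift [-0.0003  0.      0.0013] turn [-3.000e-04 -2.600e-03 -6.833e-01] q [-0.49  0.58  0.81  1.97 -0.57  0.83 -1.09] F [5.1 3.6 2.8] w 0.0168 t 7.0667
[ 0.51403493 -1.09801323  0.14578175]
```

The turn goes smoothly (about 0.76 rad so far, low force), so I continue to near the stop.

```bash
python3 -m jog '[[[0,0,0],[0,0,-0.06]],[[0,0,0],[0,0,-0.13]],[[0,0,0],[0,0,-0.2]],[[0,0,0],[0,0,-0.28]],[[0,0,0],[0,0,-0.36]],[[0,0,0],[0,0,-0.44]],[[0,0,0],[0,0,-0.52]],[[0,0,0],[0,0,-0.58]],[[0,0,0],[0,0,-0.63]],[[0,0,0],[0,0,-0.66]],[[0,0,0],[0,0,-0.66]],[[0,0,0],[0,0,-0.66]],[[0,0,0],[0,0,-0.66]]]' 0
python3 -c "
from h import *
go(0,0,.338,300.5); print(arm.get_state()['wrist_torque'])"
```

```text
clock: 8.15
position: [0.5103, -0.098, 0.3393]
tcp_rot: [3.042, 0.782, 0.004]
force: [5.7, 2.2, 2.8]
gripper_width: 0.0168
target [ 0.51   -0.0977  0.338 ] pos [ 0.5103 -0.098   0.3393] shift [-0.0002 -0.0004  0.0013] turn [ 0.0015 -0.0022 -0.0291] q [-0.38  0.52  0.62  1.96 -0.43  0.79 -0.58] F [5.7 2.2 2.8] w 0.0168 t 8.15
[ 0.19506147 -1.22745793  0.12887113]
```

```bash
python3 -m jog '[[[0,0,0],[0,0,0]],[[0,0,0],[0,0,0]],[[0,0,0],[0,0,0]],[[0,0,0],[0,0,0]],[[0,0,0],[0,0,0]],[[0,0,0],[0,0,0]],[[0,0,0],[0,0,0]],[[0,0,0],[0,0,0]],[[0,0,-0.02],[0,0,0]],[[0,0,-0.05],[0,0,0]],[[0,0,-0.09],[0,0,0]],[[0,0,-0.12],[0,0,0]],[[0,0,-0.12],[0,0,0]],[[0,0,-0.12],[0,0,0]]]' 0.0854
python3 -c "
from h import *
go(0,0,.458,300.5); go(-.25,.15,.458,300.5)
im=grab_frame('scene')
cv2.imwrite('pics/c5.png',cv2.resize(cv2.cvtColor(im,cv2.COLOR_RGB2BGR)[95:205,150:300],None,fx=4,fy=4,interpolation=2))"
```

```text
clock: 9.32
position: [0.5096, -0.0982, 0.4599]
tcp_rot: [3.043, 0.782, 0.004]
force: [-0.0, 0.6, -1.3]
gripper_width: 0.0855
target [ 0.51   -0.0977  0.458 ] pos [ 0.5096 -0.0982  0.4599] shift [ 0.0006 -0.0002  0.0019] turn [ 0.0009 -0.0026 -0.0292] q [-0.48  0.36  0.74  1.84 -0.28  1.05 -0.7 ] F [-0.   0.6 -1.3] w 0.0855 t 9.3167
target [ 0.2203 -0.1309  0.458 ] pos [ 0.5096 -0.0982  0.4599] shift [-0.2692 -0.1108  0.0011] turn [ 0.0009 -0.0026 -0.0292] q [-0.48  0.36  0.74  1.84 -0.28  1.05 -0.7 ] F [-0.   0.6 -1.3] w 0.0855 t 9.3167
```

View pics/c5.png

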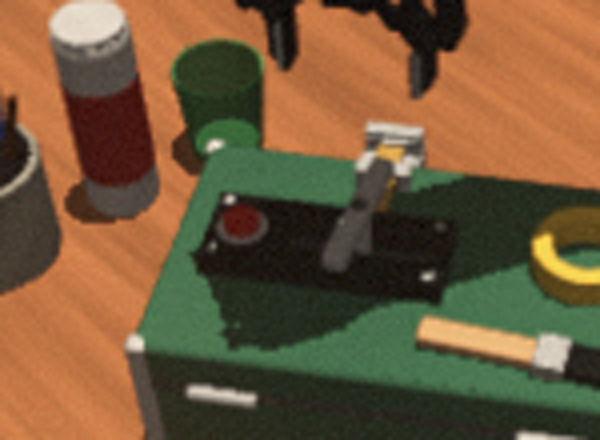

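The handle stands out and is turned across the slot: in the crop its bar runs from about (338,255) to (375,168). The bolt is drawn back, the button is up, and the fingers are clear. One numeric check of the angle before handing in.

```bash
python3 -c "
from h import *
for a in (1.25,1.42):
    d=-np.sin(a)*ex+np.cos(a)*ey
    p=proj('scene',[O+[0,0,.187]+s*.055*d for s in(-1,1)]); print(a,((p-[150,95])*4).round(0))
im=grab_frame('scene'); p=((proj('scene',O+[0,0,.187])[0])).astype(int)
cv2.imwrite('pics/c6.png',cv2.resize(cv2.cvtColor(im,cv2.COLOR_RGB2BGR)[125:170,220:265],None,fx=12,fy=12,interpolation=2))
for a,c in ((1.25,(0,0,255)),(1.42,(0,255,0))):pass
q=cv2.imread('pics/c6.png')
for a,c in ((1.25,(0,0,255)),(1.42,(0,255,0))):
    d=-np.sin(a)*ex+np.cos(a)*ey; e=((proj('scene',[O+[0,0,.187]+s*.055*d for s in(-1,1)])-[220,125])*12+6).astype(int).tolist()
    cv2.line(q,e[0],e[1],c,1)
cv2.imwrite('pics/c6.png',q)
"
```

```text
1.25 [[317. 251.]
 [394. 158.]]
1.42 [[329. 255.]
 [382. 154.]]
```

View pics/c6.png

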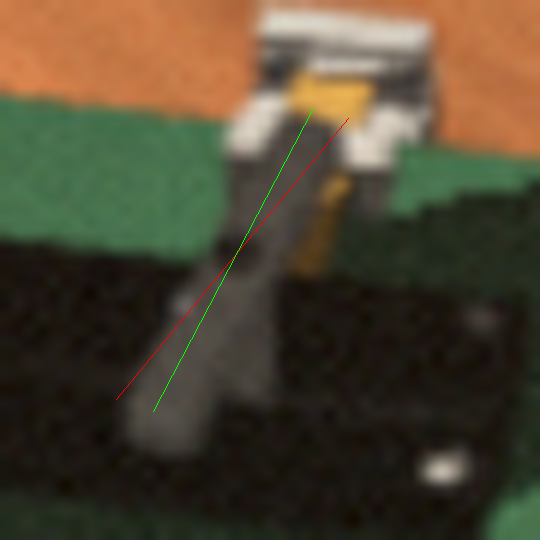

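The bar lies parallel to the 1.42 rad line (green), clearly past the 1.25 rad one (red). Its hub is where a fully sprung-out handle should be. Handing in.

```bash
python3 -c "
from cell import job,arm
print(arm.get_state()['force']); print(job.hand_in())"
```

```text
[ 0.29033552 -0.29505332 -0.02451902]
the job is handed in; nothing more can be done
None
```

The tool case is unlatched, as far as I can check, and the job is handed in; the hand-in gives no verdict. I pressed the red button with shut fingers at about 5 N, and the handle sprang out. I then gripped the bar and turned it anticlockwise about 1.42 rad (going by the tool's turn). After that I let go and lifted the fingers about 120 mm clear, finishing at about 9.5 s of the 40 s allowed.

**Last checks:**
- **Handle:** the camera shows the bar at its full height and parallel to the projected 1.42 rad line, well past the 1.25 rad needed.
- **Button and robot:** the button is out again. The wrist force is about 0 N, so the robot touches nothing.
- **Bystanders:** those in the last close-up (spray can, glass cup, tape and brush) look unmoved. I did not measure any bystander positions, and did not look again at the paint tin, tool pot or screwdriver.
- **Bolt:** I did not measure how far it was drawn back. I inferred that from the handle's turn, since the bolt follows the handle.

No check failed or disagreed.

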